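# Mount the rest carriage on the dovetail rail and clamp it

### The job

Take the aluminium carriage that has the orange clamp knob, slide it onto the dovetail rail from the rail's open tapered end, and push it fully home against the stop. Then tighten its orange knob clockwise as far as it turns, and let go. Leave the spare carriage without a knob where it is.

Things in the scene. Friction and masses are not known exactly. Their poses are not given: they have to be found in the camera images.
- carriage: Aluminium saddle with orange knob, 0.38 kg. Origin: underside centre; x = slide direction, z up. 50 (x) x 76 (y) x 45 mm; grip across the 50, tips 18 mm or more above the underside. Dovetail groove along x: 35 mm wide below, 51 at its roof 16 mm up. Ear at -y to y -68, z 12-34. Knob axis vertical at x 0, y -53; its grip bar 42 long, 11 thick, z 48-74 mm.
- clamp_knob (a joint): Turn of the carriage's orange knob, rad, growing clockwise seen from above: 0 loose (grip bar parallel to the carriage's x axis) to 1.3 tight (hard stop); bar's angle in the carriage = minus this value. Starts between 0 and 0.25. Friction 0.06 Nm; it stays where left.
- rail_base: Fixed dark steel plate 230 (x) x 104 x 12 mm. Origin: underside centre; +x from open end to stop. Steel dovetail on y 0, z 12-26: x 10 to 97, 30 mm wide at foot, 44 at top; tapered nose x -30 to 10 (tip 6, 14 wide) guides in from 10 mm off. Plate is bare from x -115 to -30: set the carriage there. Stop bar face x 97, z 12-26. Carriage origin when home: x 72, y 0, z 12, either way round.
- spare_carriage: Spare carriage of the same shape, size and colour, but without a knob (bare hole in its ear). A bystander, to be left where it is. Origin and axes as for the carriage.

How it is judged:
By the outcome, as a careful person would: the job done as asked, in the order asked, and still so for the second after the job is handed in, with the robot touching nothing.
It also fails if it takes over 56 s, if anything falls off the work surface, if the arm or the gripper's body presses on something with over 40 N, if the wrist force passes 120 N, or if a joint passes its speed limit or range.

### The arm

A 6-joint arm with a two-finger parallel gripper is mounted at the origin on a cart in front of the work surface, level with it; the furniture and walls round the work are solid. World frame = base frame: x ahead of the robot, y to its left, z up, the work surface at z = 0. Lengths are in m, angles in rad, forces in N, time in s.
With the tool pointing down it reaches from about 0.275 to 0.875 m from the base axis. Payload 12.5 kg.
Tool frame: the origin (TCP) lies on the centre line of the jaws, within the pads' length; the fingertips stand r.finger_overhang ahead of it and the grasp point (between the pads) lies 3 mm ahead of it (r.finger_overhang is the distance from the TCP to the fingertips, in m); z points along the fingers, y is the direction in which the jaws open and shut (so a half turn about z gives the same grasp; the last joint's range is limited). The gripper opens to 85 mm and grips with 20 to 120 N. Pads are 22 mm wide; open, the fingers measure 114 mm over their backs; the gripper's body (76 mm by 85 mm) begins 54 mm behind the grasp point. The pads swing forward as they close: fully open they stand 13 mm farther back than shut.
Start: joints at [-0.085, 0.351, 1.652, -0, 1.139, -0.085], TCP at [0.55, 0, 0.253] pointing down, gripper open.
Joint ranges: [-2.75, 2.75], [-0.79, 2.1], [0.01, 2.65], [-1.57, 4.71], [0.07, 3.14], [-2.87, 2.87]. Speed limits (rad/s): [2.22, 2.22, 2.79, 3.14, 3.14, 3.14].

### API

Orientations are given as a unit quaternion [x, y, z, w].
In Python, from cell import r, optics gives the robot as it stands. The module is installed in compiled form; this text tells all that it offers. Calls block until the motion is done:
- r.move_to(position, orientation): joint-space move of the TCP to a pose.
- r.move_linear(position, rot=None, vel=0.15): straight line of the TCP; rot=None keeps the orientation; vel is the mean speed in m/s.
- r.set_joints(angles): joint-space move.
- r.set_gripper(opening, squeeze=None): opening from 0.0 (shut) to 1.0 (fully open); squeeze is the grip in N (None keeps the last); returns when the fingers have stopped.
- r.sleep(seconds).
- r.inverse_kinematics(position, orientation): joint angles nearest the present ones, or None.
- optics.get_image(name): name is "scene" or "side" or "wrist"; returns a dict with "pixels" (384x512x3 uint8, red, green, blue), "depth" (384x512 float32, m along the optical axis (not along the pixel's ray), 0 where there is no reading), "fx", "fy", "cx", "cy" (pixels), "D" ([k1, k2, p1, p2, k3] as OpenCV has them; the pictures are not rectified), "camera_from_world" (4x4, takes a point from world to camera coordinates); the wrist camera has in their place "mount" (4x4, takes a point from camera to tool coordinates, whose origin is the TCP and whose axes are the flange's). Camera axes: x right, y down, z forward; pixel columns grow to the right and rows downward; lengths in m; the calibration is good to about 2 mm. A picture is of the moment at which its call begins: read the wrist's pose just before it.
A pose or a line that the arm cannot do raises r.PlanningError and nothing moves.
- r.hand_in(): hands the job in, once; it reports no verdict.
Readings, each from a call of its own:
- r.current_t(): time.
- r.current_q(): joint angles.
- r.current_qvel(): joint speeds.
- r.current_effort(): joint torques, N m.
- r.current_tool_pos(): TCP position.
- r.current_ee_rot(): TCP orientation.
- r.current_contact_force(): force on the tool from outside, world axes, zero at the start.
- r.current_torque(): the same for the moment, N m.
- r.current_opening(): opening from 0.0 (shut) to 1.0 (fully open).
Only numpy, scipy, OpenCV 4.12 (cv2) and the standard library are available. Lean on these libraries where they do the work, as an engineer would, in place of code of your own. Each camera call takes 0.05 s, during which the arm holds its last target.

## Working session

There is one attempt and no reset: what is moved stays moved. The work goes in short steps, each a Python script; the robot and the scene stay as the last script left them, time stands still between calls to the robot, and variables do not carry over. Pictures are saved under pics/ and viewed, and the job is handed in when it is done.

```bash
ls; mkdir -p pics; cat > h.py <<'E'
import numpy as np, cv2
from cell import r, optics
def snap(n,f):
    im=optics.get_image(n); np.savez('pics/'+f+'.npz',**im)
    cv2.imwrite('pics/'+f+'.png',cv2.cvtColor(im['pixels'],cv2.COLOR_RGB2BGR)); return im
E
python3 - <<'E'
from h import *
for n in ['scene','side','wrist']:
    im=snap(n,n+'0'); print(n,im['fx'],im['D'],im.get('camera_from_world',im.get('mount')))
print(r.current_t(),r.finger_overhang,r.current_ee_rot(),r.current_tool_pos())
E
```

```text
pics
scene 385.3282679874137 [-0.10371343  0.          0.          0.          0.        ] [[ 0.83714011 -0.54684225 -0.01264873 -0.3992965 ]
 [-0.30602124 -0.44905914 -0.83946226  0.24329674]
 [ 0.45337341  0.70661831 -0.54327076  0.62025348]
 [ 0.          0.          0.          1.        ]]
side 446.7286916893393 [-0.12566954  0.          0.          0.          0.        ] [[ 0.94204078 -0.3348901  -0.02019368 -0.49486379]
 [-0.17389244 -0.43591055 -0.88303081  0.14850687]
 [ 0.28691564  0.83536256 -0.46888037  0.79050945]
 [ 0.          0.          0.          1.        ]]
wrist 285.5709236656356 [-0.01062406  0.          0.          0.          0.        ] [[ 7.95574868e-04 -9.57958613e-01 -2.86905320e-01  7.21278498e-02]
 [ 9.99999668e-01  8.12516630e-04  6.00103909e-05 -5.79892859e-04]
 [ 1.75627873e-04 -2.86905273e-01  9.57958942e-01 -1.21294823e-01]
 [ 0.00000000e+00  0.00000000e+00  0.00000000e+00  1.00000000e+00]]
0.15 0.022 [ 7.07103485e-01  7.07109949e-01 -2.73465571e-04 -3.27045932e-04] [5.49784181e-01 4.96530302e-05 2.52877789e-01]
```

View pics/scene0.png

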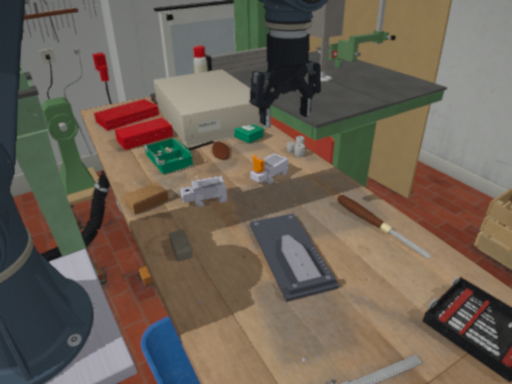

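View pics/side0.png

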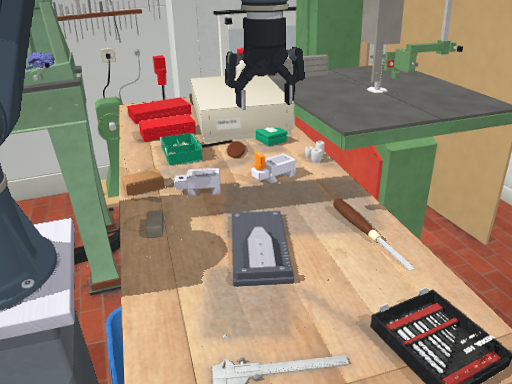

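View pics/wrist0.png

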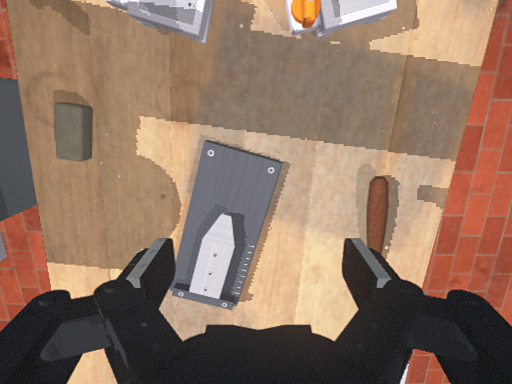

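The rail plate is at about wrist pixel (228,225), with its nose up towards +y at (225,215). The orange-knob carriage is at the top edge around (335,12), and the spare is at (170,15). I'll move to look at both from above.

```bash
cat >> h.py <<'E'
from scipy.spatial.transform import Rotation as R
def tcp():
    T=np.eye(4); T[:3,:3]=R.from_quat(r.current_ee_rot()).as_matrix(); T[:3,3]=r.current_tool_pos(); return T
def wsnap(f):
    T=tcp(); im=snap('wrist',f); im['wfc']=T@im['mount']; np.savez('pics/'+f+'.npz',**im); return im
def ray(im,uv):
    K=np.array([[im['fx'],0,im['cx']],[0,im['fy'],im['cy']],[0,0,1.]])
    p=cv2.undistortPoints(np.array([uv],float).reshape(-1,1,2),K,np.array(im['D'],float)).reshape(-1,2)
    W=im['wfc'] if 'wfc' in im else np.linalg.inv(im['camera_from_world'])
    d=np.c_[p,np.ones(len(p))]@W[:3,:3].T
    return W[:3,3],d
def onz(im,uv,z):
    o,d=ray(im,uv); return o+d*((z-o[2])/d[:,2])[:,None]
E
python3 - <<'E'
from h import *
q=[.70710678,.70710678,0,0]
r.move_to([0.52,0.17,0.27],q)
print(r.current_t(),r.current_tool_pos(),r.current_ee_rot())
im=wsnap('w1')
p=im['pixels'];cv2.imwrite('pics/w1a.png',cv2.resize(p[0:230,:,::-1],None,fx=1.5,fy=1.5,interpolation=2))
E
```

```text
0.875 [0.52003525 0.16973631 0.26988988] [ 7.06895775e-01  7.07317706e-01 -1.35501125e-04  9.17077220e-05]
```

View pics/w1a.png

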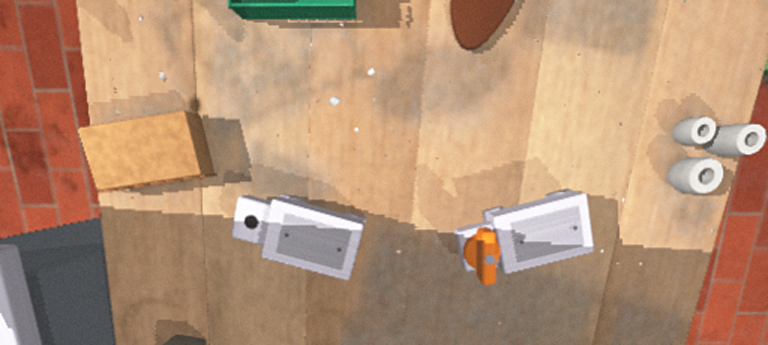

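```bash
python3 - <<'E'
from h import *
p=np.load('pics/w1.npz')['pixels'];cv2.imwrite('pics/w1b.png',cv2.resize(p[120:200,295:405,::-1],None,fx=7,fy=7,interpolation=2))
p=np.load('pics/wrist0.npz')['pixels'];cv2.imwrite('pics/w0b.png',cv2.resize(p[130:315,165:290,::-1],None,fx=3.2,fy=3.2,interpolation=2))
E
```

```text
(no output)
```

View pics/w1b.png

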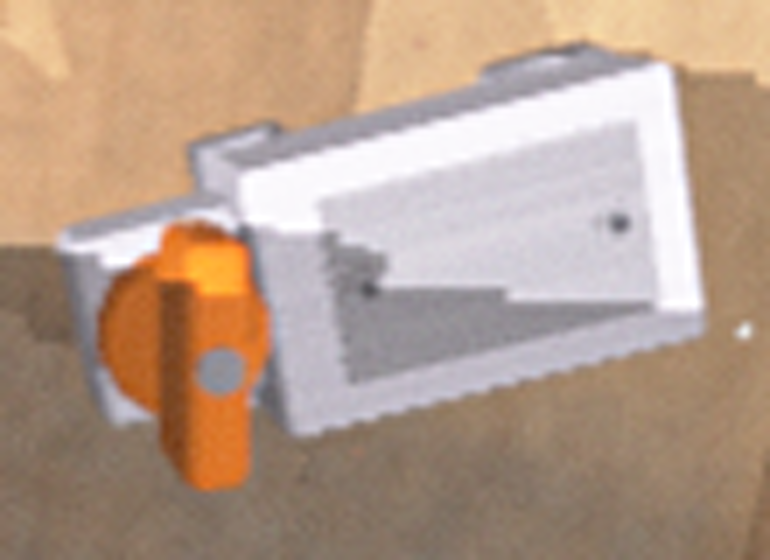

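View pics/w0b.png

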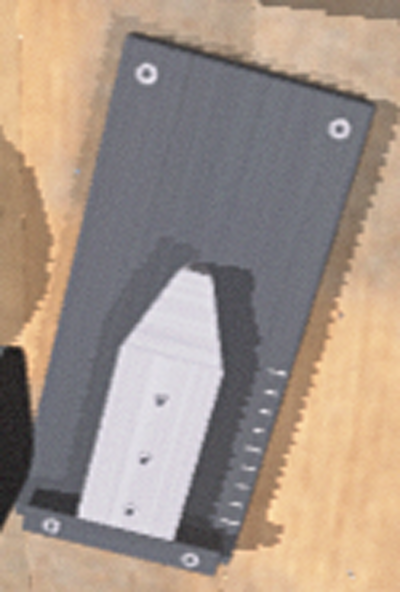

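Carriage top-face corners in the crop: (240,175), (672,65), (703,325), (300,432). Rail plate far corners: (130,35) and (373,105). Dovetail top corners: (120,348), (222,370), (177,540), (80,515). I'll fit both poses from these.

```bash
cat >> h.py <<'E'
def fit2(obj,wld):
    obj=np.array(obj,float);wld=np.array(wld)[:,:2]; a=obj-obj.mean(0);b=wld-wld.mean(0)
    th=np.arctan2((a[:,0]*b[:,1]-a[:,1]*b[:,0]).sum(),(a*b).sum())
    c,s=np.cos(th),np.sin(th);M=np.array([[c,-s],[s,c]]);t=wld.mean(0)-M@obj.mean(0)
    return t,th,(obj@M.T+t-wld)*1000
E
python3 - <<'E'
from h import *
np.set_printoptions(precision=4,suppress=True)
f=lambda c,s,o:(np.array(c,float)+.5)/s-.5+np.array(o)
im=dict(np.load('pics/w1.npz'))
P=onz(im,f([(240,175),(672,65),(703,325),(300,432)],7,(295,120)),.045)
print(fit2([(-.025,-.038),(-.025,.038),(.025,.038),(.025,-.038)],P))
k=onz(im,f([(220,371)],7,(295,120)),.074);print('knob top',k)
b=onz(im,f([(207,265),(207,485)],7,(295,120)),.074);print('bar',b)
im0=dict(np.load('pics/wrist0.npz'))
T=np.eye(4);T[:3,:3]=R.from_quat([7.07103485e-01,7.07109949e-01,-2.73465571e-04,-3.27045932e-04]).as_matrix();T[:3,3]=[5.49784181e-01,4.96530302e-05,2.52877789e-01]
im0['wfc']=T@im0['mount'];np.savez('pics/wrist0.npz',**im0)
A=onz(im0,f([(130,35),(373,105)],3.2,(165,130)),.012)
B=onz(im0,f([(120,348),(222,370),(177,540),(80,515)],3.2,(165,130)),.026)
# world: +x rail ~ -y world; image left = -x world => rail -y side is? y=z cross x = +x world
print(fit2([(-.115,-.052),(-.115,.052),(.01,-.022),(.01,.022),(.097,.022),(.097,-.022)],np.r_[A,B]))
print(fit2([(.01,-.022),(.01,.022),(.097,.022),(.097,-.022)],B))
E
```

```text
(array([0.6475, 0.1818]), np.float64(-1.3030919980044633), array([[-0.6605,  0.7388],
       [ 0.2434,  1.9586],
       [ 1.9399, -1.1474],
       [-1.5228, -1.55  ]]))
knob top [[0.5968 0.1672 0.074 ]]
bar [[0.5935 0.1846 0.074 ]
 [0.596  0.1478 0.074 ]]
(array([ 0.4988, -0.0961]), np.float64(-1.8480803006428406), array([[-2.099 ,  0.6217],
       [ 1.5822,  0.0525],
       [ 0.9706,  0.8701],
       [ 0.7207, -1.0188],
       [-0.8173,  0.2306],
       [-0.3572, -0.7561]]))
(array([ 0.4979, -0.0957]), np.float64(-1.8334182757026047), array([[ 0.1407,  0.8978],
       [ 0.0628, -0.3692],
       [-0.2458,  0.5399],
       [ 0.0423, -1.0685]]))
```

Both fits agree well: the knob axis predicted from the carriage pose matches the measured one within 1 mm. I'll take one closer rail view before grasping.

```bash
cat >> h.py <<'E'
def quat(a): # tool pointing down, tool y along world angle a
    c,s=np.cos(a),np.sin(a); return R.from_matrix(np.array([[-s,c,0],[c,s,0],[0,0,-1]]).T).as_quat()
E
python3 - <<'E'
from h import *
print(quat(0))
r.move_to([0.505,-0.06,0.21],quat(0)); im=wsnap('w2')
cv2.imwrite('pics/w2b.png',cv2.resize(im['pixels'][20:300,140:340,::-1],None,fx=2.1,fy=2.1,interpolation=2))
for a in (-1.303,-1.303+np.pi,-1.842,-1.842+np.pi,-1.842+np.pi/2,-1.842-np.pi/2):
    print(a,r.inverse_kinematics([0.55,0.0,.1],quat(a)))
print(r.current_t())
E
```

```text
[0.70710678 0.70710678 0.         0.        ]
-1.303 [-8.46465008e-02  5.55909254e-01  1.77010296e+00 -4.44089210e-16
  8.15580437e-01  1.21835350e+00]
1.8385926535897932 [-8.46465008e-02  5.55909254e-01  1.77010296e+00 -4.44089210e-16
  8.15580437e-01 -1.92323915e+00]
-1.842 [-8.46465008e-02  5.55909254e-01  1.77010296e+00 -4.44089210e-16
  8.15580437e-01  1.75735350e+00]
1.299592653589793 [-8.46465008e-02  5.55909254e-01  1.77010296e+00 -4.44089210e-16
  8.15580437e-01 -1.38423915e+00]
-0.2712036732051035 [-8.46465008e-02  5.55909254e-01  1.77010296e+00 -4.44089210e-16
  8.15580437e-01  1.86557172e-01]
-3.4127963267948966 None
1.9167
```

View pics/w2b.png

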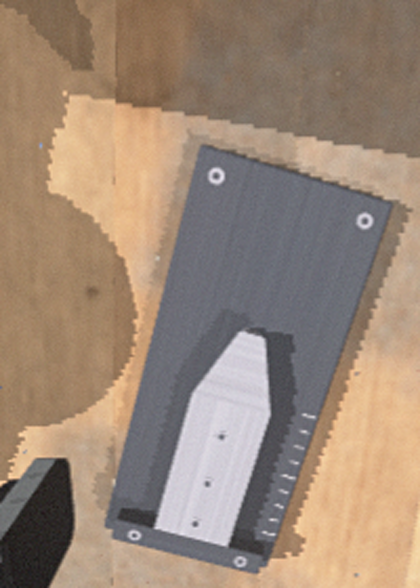

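Plate far corners are at (203,146) and (392,203). Dovetail top corners are at (191,393), (270,413), (230,547), (155,528). Next I'll refit and grasp.

```bash
python3 - <<'E'
from h import *
np.set_printoptions(precision=4,suppress=True)
f=lambda c,s,o:(np.array(c,float)+.5)/s-.5+np.array(o)
im=dict(np.load('pics/w2.npz'))
A=onz(im,f([(203,146),(392,203)],2.1,(140,20)),.012)
B=onz(im,f([(191,393),(270,413),(230,547),(155,528)],2.1,(140,20)),.026)
print(fit2([(-.115,-.052),(-.115,.052),(.01,-.022),(.01,.022),(.097,.022),(.097,-.022)],np.r_[A,B]))
a=-1.303; C=[0.6475,0.1818]
r.move_to([*C,.12],quat(a))
r.move_linear([*C,.042],vel=.12)
print(r.current_t(),r.current_tool_pos(),r.current_contact_force())
im=wsnap('w3')
r.set_gripper(0.0,60)
print(r.current_t(),r.current_opening(),r.current_tool_pos(),r.current_contact_force())
wsnap('w4')
E
```

```text
(array([ 0.4985, -0.0963]), np.float64(-1.850235917549365), array([[-1.5919,  0.9492],
       [ 1.1821,  0.0783],
       [ 0.9466, -0.2786],
       [ 0.3077, -0.7872],
       [-1.0622,  0.3276],
       [ 0.2175, -0.2893]]))
4.2333 [0.648  0.1819 0.0427] [ 0.4054 -0.8002  0.593 ]
4.7167 0.5726007204316901 [0.6479 0.1818 0.0428] [-0.1941 -0.331   5.2398]
```

View pics/w4.png

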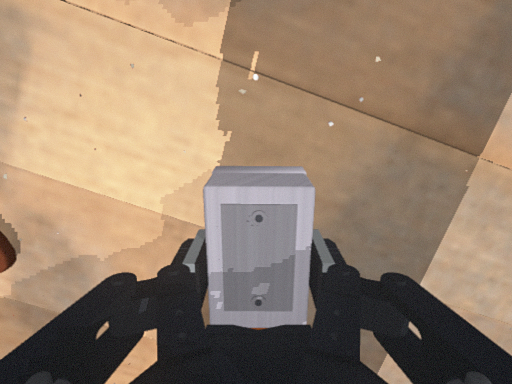

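```bash
cat >> h.py <<'E'
RO=np.array([.4985,-.0961]);RA=-1.847
def rail(x,y=0):
    c,s=np.cos(RA),np.sin(RA); return RO+np.array([c*x-s*y,s*x+c*y])
E
python3 - <<'E'
from h import *
np.set_printoptions(precision=4,suppress=True)
im=dict(np.load('pics/w4.npz'))
e=onz(im,[(205,186),(313,186)],.0455)
c,s=np.cos(-1.303),np.sin(-1.303)
print((e[:,:2]-np.array([.6479,.1818]))@np.array([[c,-s],[s,c]]))
r.move_linear([.6479,.1818,.12],vel=.15)
print(r.current_opening(),r.current_contact_force())
r.move_to([*rail(-.078),.12],quat(RA))
r.move_linear([*rail(-.078),.062],vel=.12)
print(r.current_t(),r.current_tool_pos(),r.current_contact_force(),r.current_opening())
wsnap('w5');snap('side','s5')
E
```

```text
[[-0.0224  0.0382]
 [ 0.0243  0.0382]]
0.5695902906002341 [-0.0927 -0.4007 -5.0668]
7.0167 [ 0.5203 -0.0208  0.0623] [-0.5554  0.1924 -3.6395] 0.5724182715985247
```

View pics/w5.png

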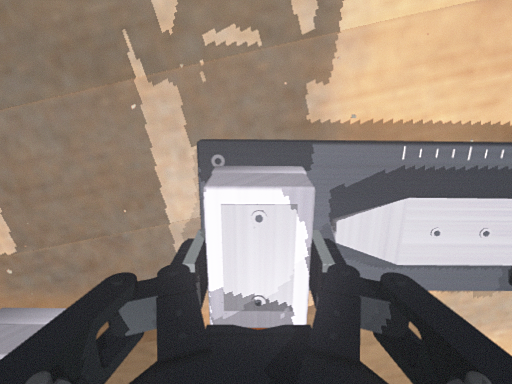

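View pics/s5.png

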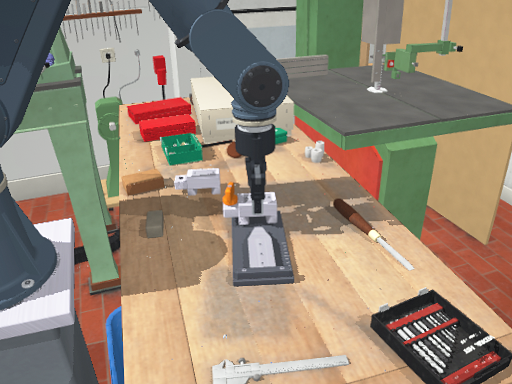

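The carriage hangs aligned over the bare plate. Dovetail edges in w5 lie at rows ≈198 and 264, level with the image. I'll check the lateral offset and then lower.

```bash
python3 - <<'E'
from h import *
np.set_printoptions(precision=4,suppress=True)
im=dict(np.load('pics/w5.npz'))
e=onz(im,[(412,198),(505,198),(412,264),(505,265)],.026)
c,s=np.cos(RA),np.sin(RA)
print((e[:,:2]-RO)@np.array([[c,-s],[s,c]]), (tcp()[:2,3]-RO)@np.array([[c,-s],[s,c]]))
z0=r.current_contact_force()[2]
for z in [.058,.056,.0555,.055,.0545,.054,.0535,.053]:
    r.move_linear([*rail(-.078),z],vel=.05)
    r.sleep(.1); f=r.current_contact_force()
    print(z,r.current_tool_pos(),f)
    if f[2]>z0+6: break
print(r.current_t())
E
```

```text
[[ 0.0123  0.0208]
 [ 0.0673  0.0208]
 [ 0.0191 -0.0228]
 [ 0.0785 -0.0237]] [-0.0783  0.0006]
0.058 [ 0.5198 -0.0211  0.0581] [ 0.244  -0.0693 -4.4535]
0.056 [ 0.5198 -0.021   0.056 ] [ 0.1306  0.3023 -4.0096]
0.0555 [ 0.5198 -0.0211  0.0555] [ 0.1548  0.1969 -4.1831]
0.055 [ 0.5198 -0.0211  0.055 ] [ 0.5154  0.0129 -4.1807]
0.0545 [ 0.5199 -0.0211  0.0548] [-2.4635 -0.1566  3.2069]
8.8667
```

```bash
python3 - <<'E'
from h import *
np.set_printoptions(precision=4,suppress=True)
c,s=np.cos(RA),np.sin(RA);M=np.array([[c,-s],[s,c]])
for x in [-.06,-.045,-.03,-.015,0,.015,.03,.045,.06,.066,.069,.071]:
    r.move_linear([*rail(x,-.001),.0548],vel=.06)
    f=r.current_contact_force(); p=tcp()[:3,3]
    print(x,(p[:2]-RO)@M,p[2],'F',f[:2]@M,f[2],r.current_torque()[2],r.current_opening())
    if np.linalg.norm(f)>45: break
print(r.current_t()); wsnap('w6')
E
```

```text
-0.06 [-0.0594 -0.001 ] 0.054754420073233924 F [ 1.1625 -0.7157] -0.8110115920886216 -0.028103735248818967 0.5709828352988104
-0.045 [-0.0445 -0.001 ] 0.054768391088719275 F [ 1.8517 -0.0429] -1.9880823079330086 -0.021766419577507648 0.5726606160032371
-0.03 [-0.0295 -0.001 ] 0.05476403942563144 F [0.395  1.4923] -2.921929552178026 0.03362468832222817 0.5766415131434645
-0.015 [-0.0146 -0.001 ] 0.05476685580485714 F [ 0.6166 -0.1975] -3.497135364235722 -0.002921810999701388 0.5735211483171915
0 [ 0.0004 -0.001 ] 0.05476065713444552 F [-0.1222 -0.2758] -3.4478739856501304 -0.0012485990583268626 0.5688562279686
0.015 [ 0.0154 -0.001 ] 0.054762502092716575 F [-0.0643 -0.0261] -4.327768530903087 -0.017661912252728715 0.5701815435536755
0.03 [ 0.0304 -0.001 ] 0.05478098400785028 F [-0.3588  0.8217] -4.136190186535451 0.04278655212563411 0.571601769295567
0.045 [ 0.0454 -0.001 ] 0.05480400318274773 F [-0.2542 -0.1757] -5.200697650136706 0.020782435396375004 0.5699350818244167
0.06 [ 0.0604 -0.001 ] 0.05479825619878559 F [-0.3627 -0.202 ] -3.796738951520897 0.0029914852768943524 0.5712983696667304
0.066 [ 0.0663 -0.001 ] 0.05480520573893125 F [ 0.4969 -0.2268] -4.235857009711687 -0.045745594569729466 0.5738988059262773
0.069 [ 0.0691 -0.001 ] 0.054801545334379906 F [ 0.2433 -0.2663] -3.728120369565439 0.03697254622365159 0.5687104174153956
0.071 [ 0.0708 -0.001 ] 0.05478865018308746 F [-3.8641  0.5437] -4.08791919870494 -0.1134115012692375 0.5753952058780916
13.2667
```

View pics/w6.png

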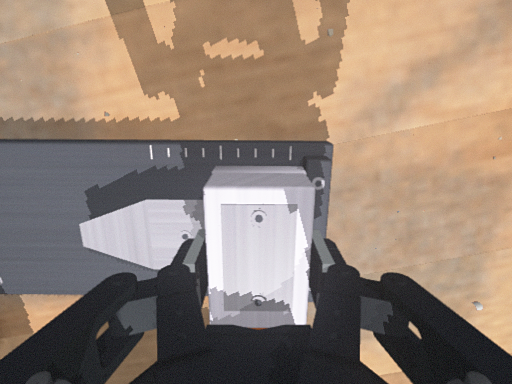

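The carriage is on the rail with about 4 N of first contact at the stop. Now I'll press it home.

```bash
python3 - <<'E'
from h import *
np.set_printoptions(precision=4,suppress=True)
c,s=np.cos(RA),np.sin(RA);M=np.array([[c,-s],[s,c]])
for x in [.0715,.072,.0725,.073,.0735,.074,.0745]:
    r.move_linear([*rail(x,-.001),.0544],vel=.03); r.sleep(.1)
    f=r.current_contact_force(); p=tcp()[:3,3]
    print(x,(p[:2]-RO)@M,p[2],'F',f[:2]@M,f[2],r.current_torque()[2],r.current_opening())
    if abs(f[:2]@M)[0]>22: break
print(r.current_t()); wsnap('w7')
E
```

```text
0.0715 [ 0.0708 -0.001 ] 0.05478026065212633 F [-9.4818 -1.3141] 2.37201348387642 -0.17070074169920968 0.5715218149965925
0.072 [ 0.0709 -0.001 ] 0.05478641046707488 F [-13.4714  -0.4987] 2.898510587751781 -0.13251342751345607 0.5712318525500194
0.0725 [ 0.071 -0.001] 0.054786205291096526 F [-17.0119  -0.2187] 3.7995781847973085 -0.09943932412156044 0.5754013054538295
0.073 [ 0.071 -0.001] 0.054817849282589884 F [-21.8248  -0.8124] 3.6533814204262134 -0.05538591035595517 0.5752637688070376
0.0735 [ 0.0711 -0.0011] 0.05481188877062147 F [-25.5622  -0.0052] 5.113408397286558 -0.08569046687526947 0.5722818515151695
15.0667
```

```bash
python3 - <<'E'
from h import *
np.set_printoptions(precision=4,suppress=True)
r.move_linear([*rail(.0718,-.001),.0546],vel=.03)
r.set_gripper(0.85)
p=r.current_tool_pos();print(p,r.current_contact_force())
r.move_linear([p[0],p[1],.17],vel=.2)
# view pose: camera (tool +x = rail +y) ; shift to rail -y so knob seen
r.move_to([*rail(.071,-.075),.17],quat(RA))
im=wsnap('w8');print(r.current_t())
cv2.imwrite('pics/w8b.png',cv2.resize(im['pixels'][:,:,::-1],None,fx=1.5,fy=1.5,interpolation=2))
E
```

```text
[ 0.4781 -0.1652  0.0548] [ 0.0686 -0.0134  0.1151]
16.9
```

View pics/w8b.png

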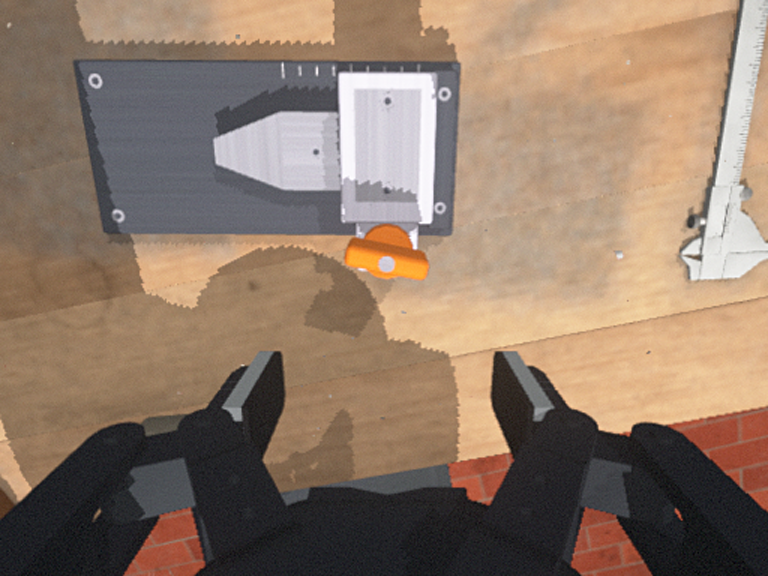

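The knob hub is at about (387,265) and the bar is tilted roughly 10° clockwise. The carriage butts against the stop at column ~437. I'll locate the hub and the bar's edges.

```bash
python3 - <<'E'
from h import *
np.set_printoptions(precision=4,suppress=True)
im=dict(np.load('pics/w8.npz'));c,s=np.cos(RA),np.sin(RA);M=np.array([[c,-s],[s,c]])
cv2.imwrite('pics/w8c.png',cv2.resize(im['pixels'][140:195,220:300,::-1],None,fx=8,fy=8,interpolation=2))
print((onz(im,[(258,176.5)],.086)[:,:2]-RO)@M)
print((onz(im,np.array([(340,73),(436,73),(433,222),(342,222)])/1.5,.057)[:,:2]-RO)@M)
E
```

```text
[[ 0.0718 -0.0546]]
[[ 0.0485  0.0361]
 [ 0.0961  0.0362]
 [ 0.0969 -0.0379]
 [ 0.0473 -0.0379]]
```

View pics/w8c.png

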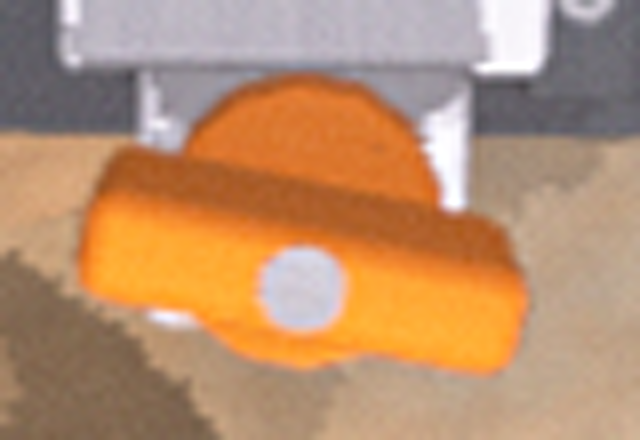

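Bar slope is about 0.185, so the knob sits near 0.185 rad. I'll grip the bar, jaws across it, and turn it with joint 6 while watching the torque.

```bash
python3 - <<'E'
from h import *
np.set_printoptions(precision=4,suppress=True)
a=RA-.185+np.pi/2; K=rail(.0715,-.0545)
r.set_gripper(.5)
r.move_to([*K,.15],quat(a))
r.move_linear([*K,.087],vel=.12)
print(r.current_tool_pos(),r.current_contact_force())
r.set_gripper(0,60)
print(r.current_t(),r.current_opening(),r.current_contact_force(),r.current_torque(),r.current_q())
snap('side','s9');wsnap('w9')
E
```

```text
[ 0.4268 -0.1501  0.0874] [ 0.8905 -0.6248 -0.7404]
19.6167 0.11275342594156952 [-0.8205 -1.1468  5.7344] [-0.0515  0.1707 -0.047 ] [-0.4413  0.4442  2.0258 -0.0001  0.6699  0.02  ]
```

View pics/w9.png

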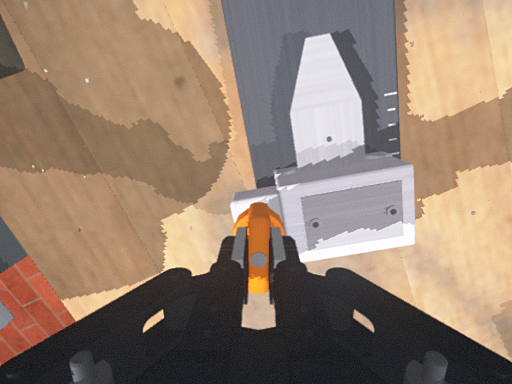

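The bar is held between the pads, with the hub at (258,260). Next I'll turn it clockwise.

```bash
python3 - <<'E'
from h import *
np.set_printoptions(precision=3,suppress=True)
q=np.array(r.current_q());q6=q[5]
for d in list(np.arange(.15,1.06,.15))+[1.1,1.13,1.16,1.19,1.22,1.25,1.28]:
    q[5]=q6+d; r.set_joints(q.tolist()); r.sleep(.05)
    t=r.current_torque();print(round(d+.185,3),r.current_q()[5]-q6,t,r.current_contact_force(),r.current_opening())
    if abs(t[2])>.7: break
print(r.current_t()); wsnap('w10')
E
```

```text
0.335 0.14587466238362717 [-0.168  0.19   0.015] [-1.347 -1.472  0.632] 0.11301236739477197
0.485 0.2941378678258029 [-0.162  0.199 -0.038] [-0.62  -0.672  1.313] 0.11508474799903604
0.635 0.44353847371231503 [0.092 0.109 0.026] [0.784 0.975 2.604] 0.11364794019685444
0.785 0.5933965444533162 [ 0.321  0.142 -0.12 ] [-0.48   1.68   2.809] 0.11232764365441124
0.935 0.7425671884959794 [ 0.645  0.233 -0.018] [-1.389  3.313  5.28 ] 0.1113951195942681
1.085 0.892537360582088 [ 0.858  0.218 -0.033] [-0.885  4.222  6.943] 0.1134780305274478
1.235 1.042561162409631 [ 0.979  0.255 -0.043] [-2.059  4.59   7.46 ] 0.11448450181159986
1.285 1.0924170147311014 [ 1.101  0.14  -0.075] [-0.678  5.62   6.703] 0.1130485323175423
1.315 1.1221412787414797 [ 1.534 -0.36   0.183] [1.21  7.466 3.903] 0.11322647096916605
1.345 1.151371274210237 [ 1.713 -0.534  0.701] [2.168 9.474 4.635] 0.11179294546957061
22.8333
```

View pics/w10.png

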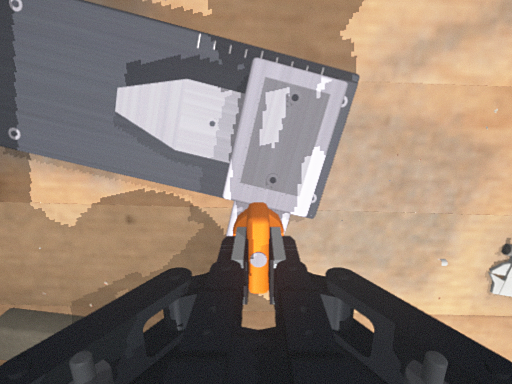

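Torque rose to 0.7 Nm at 1.3 rad, so it's on the hard stop. I'll nudge it slightly more, release, back off and inspect.

```bash
python3 - <<'E'
from h import *
np.set_printoptions(precision=3,suppress=True)
q=np.array(r.current_q());q[5]+=.03; r.set_joints(q.tolist()); r.sleep(.1)
print(r.current_torque(),r.current_q()[5])
q[5]-=.04; r.set_joints(q.tolist())   # unload before opening
print(r.current_torque())
r.set_gripper(.5)
p=r.current_tool_pos(); r.move_linear([p[0],p[1],.17],vel=.15)
r.move_to([*rail(.071,-.075),.17],quat(RA))
im=wsnap('w11');print(r.current_t())
cv2.imwrite('pics/w11b.png',cv2.resize(im['pixels'][20:220,40:320,::-1],None,fx=2.8,fy=2.8,interpolation=2))
E
```

```text
[ 1.685 -0.639  1.015] 1.1924831683509158
[ 1.103 -0.278  0.317]
24.9917
```

View pics/w11b.png

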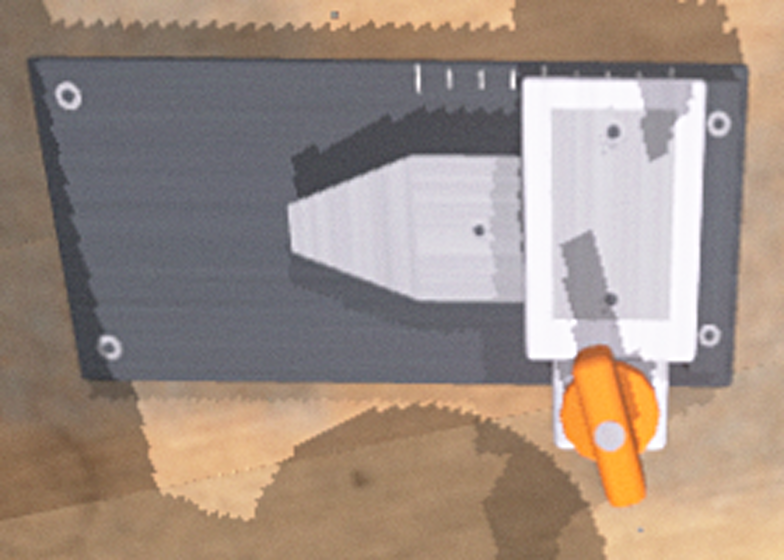

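```bash
python3 - <<'E'
from h import *
r.move_linear([*rail(.071,-.075),.25],vel=.2)
im=snap('side','s12'); cv2.imwrite('pics/s12b.png',cv2.resize(im['pixels'][130:310,110:330,::-1],None,fx=3,fy=3,interpolation=2)); print(r.current_t(),r.current_contact_force())
E
```

```text
25.5917 [-0.62413708  0.19747273 -0.27415405]
```

View pics/s12b.png

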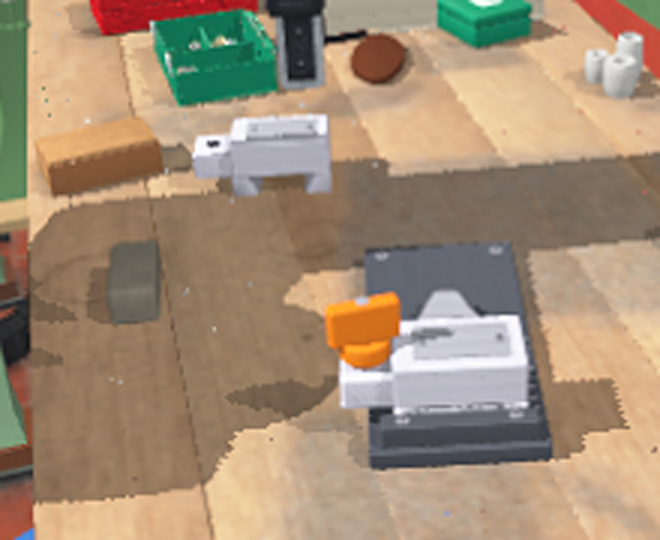

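The carriage sits flat on the rail against the stop at crop (460,415), with its knob turned crosswise. The spare is still at (265,155), and the gripper is clear.

```bash
python3 -c "
from cell import r
r.hand_in()"
```

```text
the job is handed in; nothing more can be done
```

I slid the orange-knob carriage onto the rail from the tapered end, pushed it home, tightened the knob clockwise and let go. I handed the job in at about 26 s.

- **Home against the stop:** I pressed the carriage against the stop with about 25 N and it advanced less than half a millimetre. It stopped about 1 mm short of where my camera fit put home, which is within the calibration error. After release and tightening, its corners in the wrist image were within about 1 pixel of where they were before tightening.
- **Knob:** turning stayed light until about 1.3 rad. The torque then rose to 1.0 Nm against the hard stop. In the final picture the bar reads 1.32–1.35 rad, which matches tight within reading error.
- **Spare carriage:** it looks unmoved in the last side view, and the robot never touched it.
- **Clear at the end:** the gripper was open and well above the work, with contact force near zero.

None of the last checks failed.

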